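Shut the instrument case and snap its over-centre catch

TASK

The small metal instrument case stands open. With the fingertips only, push its lid down until it is fully shut, and only then push the red catch lever over towards the lid, past its dead point, until it snaps down and locks on the lid. Do not grip or lift anything, do not shove the case out of place, leave everything standing round it alone, and finish clear of it all.

Things in the scene. Friction and masses are not known exactly. Their poses are not given: they have to be found in the camera images.
- case: Aluminium instrument case, about 2.8 kg, standing loose on four rubber feet; 140 (own x) x 90 (own y) x 62 mm high to the rim. Origin at the centre of its underside; own z up. Its lid is hinged along the +x end; the red catch lever sits on a steel bracket outside the -x end. At yaw 90 degrees (about which it starts) the catch end points to the robot's right.
- case_lid (a joint): Angle of the lid in rad: 0 fully shut (lid flat, its top 71.7 mm above the surface), growing as it opens; hinge axis along the case's y. Starts part open; a stiff hinge (0.28 N m) holds it where it is left. Pushing on its top near the free edge with 2 to 4 N shuts it.
- lid_hinge (a point): Point on the lid's hinge axis: in the case's frame at x +74 mm, y 0, z 62 mm. The lid's top face lies about 9 mm off the line from this axis.
- lid_front (a point): Point on the lid's outer (top) face near its free edge, half-way across its 96 mm width; 130 mm from the hinge axis along the lid (and 8 mm off it); moves with the lid. The free edge itself is 146 mm from the hinge axis.
- catch_lever (a joint): Angle of the catch lever in rad: 0 open (leaning out, away from the lid, 45 degrees from upright), 0.785 upright, 2.36 locked (lying level on the lid). A sprung strut drives it away from its dead point at 1.15 (about 21 degrees past upright towards the lid): short of that it springs back to 0, past it it snaps to 2.36 by itself. Turns about the case's +y axis.
- lever_hinge (a point): Point on the lever's pivot axis: in the case's frame at x -88 mm, y 0, z 82 mm.
- lever_bar (a point): Centre of the red cross bar at the end of the lever: a round bar 16 mm thick, 44 mm long along the case's y, 90 mm from the pivot; moves with the lever. Pushing it over takes about 6 N at the bar at first, less towards the dead point. The arm between bar and pivot is a red strip 14 x 7 mm.
- yellow_tub: Yellow tub with lid, 89 mm across, 52 mm high, loose, near the lid-hinge end of the case; origin under its centre. Leave alone.
- box_teal: Small white and teal carton, 60 x 86 x 113 mm, loose, to the right. Leave alone.
- roll_box: Small white and blue carton, 60 x 101 x 56 mm, loose, to the right. Leave alone.
- pen_blue: Blue pen, 139 mm long, lying loose, to the right. Leave alone.
- pouch_a: Flat instrument pouch, 196 x 104 x 18 mm, lying loose, to the right. Leave alone.
- pen_cup: Yellow and blue pen cup, 76 mm across, 142 mm high, loose, to the right at the back. Leave alone.
- spray_magenta: Spray bottle with magenta head, 275 mm high, loose, at the left back. Leave alone.

How it is judged (in metres and radians):
On the way, in this order (a step that is already met when the one before it is completed fails the run):
1. the lid is pushed fully shut (value of joint case_lid below 0.05 rad and value of joint catch_lever below 1 rad), for 0.2 s.
2. the catch lever has gone past its dead point and snapped down on the lid (value of joint catch_lever above 2.2 rad), for 0.2 s.
At the end, for the whole second after the job is handed in: Lid within 0.05 rad of fully shut, lever beyond 2.2 rad (locked on the lid), case at rest, level (0.05 rad) and within 40 mm of where it stood, nothing else disturbed (value of joint case_lid below 0.05 rad and value of joint catch_lever above 2.2 rad and distance of case from where it was at the start of the episode below 0.04 m and angle between case's own z axis and vertical below 0.05 rad and linear speed of case below 0.02 m/s); the robot touches nothing.
It fails at once if the lever is pushed over while the lid is still open (value of joint catch_lever above 1.15 rad and value of joint case_lid above 0.12 rad).
It fails at once if the case is lifted, tipped or shoved out of place (height (world z) of case above 0.015 m or angle between case's own z axis and vertical above 0.2 rad or distance of case from where it was at the start of the episode above 0.04 m).
It fails at once if something standing round the case is moved, lifted or knocked over (distance of any of yellow_tub, box_teal, roll_box, pen_blue, pouch_a, pen_cup, spray_magenta from where it was at the start of the episode above 0.02 m).
It also fails if it takes over 45 s, if anything falls off the work surface, if the arm or the gripper's body presses on something with over 40 N, if the wrist force passes 120 N, or if a joint passes its speed limit or range.

ROBOT

A 6-joint arm with a two-finger parallel gripper is mounted at the origin on a cart in front of the work surface, level with it; the furniture and walls round the work are solid. World frame = base frame: x ahead of the robot, y to its left, z up, the work surface at z = 0. Lengths are in m, angles in degrees, forces in N, time in s.
With the tool pointing down it reaches from about 0.375 to 0.925 m from the base axis. Payload 5.7 kg.
Tool frame: the origin (TCP) lies midway between the tips of the shut fingers; the grasp point (between the pads) lies 19 mm behind it; z points along the fingers, y is the line along which they close (so a half turn about z gives the same grasp; the last joint's range is limited). The gripper opens to 85 mm and grips with 20 to 120 N. Pads are 22 mm wide; open, the fingers measure 114 mm over their backs; the gripper's body (76 mm by 85 mm) begins 54 mm behind the grasp point. The pads swing forward as they close: fully open they stand 13 mm farther back than shut.
Start: joints at [70.182, 20.558, 86.54, -0, 72.909, -6.595], TCP at [0.137, 0.584, 0.231] pointing down, gripper open.
Joint ranges: [-170.27, 170.27], [-57.76, 135], [12.27, 136.19], [-55.21, 235.2], [11.17, 155.16], [-170.74, 170.74]. Speed limits (degrees/s): [136.94, 136.94, 180, 180, 180, 180].

INTERFACE

Orientations are given as [roll, pitch, yaw] about the fixed x, y, z axes, in that order (R = Rz(yaw) Ry(pitch) Rx(roll)).
In Python, from station import state, grab_frame, calibration, sign_off, outline_of, mark_of gives the robot as it stands. The module is installed in compiled form; this text tells all that it offers.
- The arm moves only by the tool play_rows, never from a script. Its argument "increments" is one flat list of numbers, 6 for each row, row after row: the shift along the tool's x, y, z scaled (see below), then the turn, a rotation vector about the tool's x, y, z scaled (see below). In form: [dx, dy, dz, rx, ry, rz, dx, dy, dz, rx, ry, rz, ...]. A call has 1 to 10 rows; each row is the pose to reach, as a shift and turn from the pose commanded when the call began, along the tool's axes at that moment; what a row does not reach only later rows make up. The controller multiplies each number of a shift by 0.15 m and each number of a turn by 45 degrees. A row lasts 1/12 s, in which the tool goes at most 41.7 mm and 7.16 degrees, less where a joint would pass 70% of its speed; a pose out of reach is approached as far as the arm can. A call with a number of a shift or a turn outside -1 to 1 is refused whole. A call with a gripper value outside its range is refused whole. "grip" is the opening, from 0 (shut) to 1 (fully open), set as the call begins (left out, the last holds). The fingers move at their own pace and stop on an object; "squeeze" is the grip in N (left out, the last holds). Time passes only in rows, so rows that repeat a pose let the fingers close. It gives the time, the measured TCP pose, the force, the opening and the grip force at its end, in the units of the state.
- state(): the state, without advancing time (a new reading comes with each control period).
- grab_frame(name): name is "side" or "top" or "wrist"; returns (picture, depth): 420x560x3 uint8, blue, green, red; 420x560 float32, m along the optical axis (not along the pixel's ray), 0 where there is no reading.
- calibration(name): a dict with "camera_matrix" (3x3 intrinsics, pixels), "dist" ([k1, k2, p1, p2, k3] as OpenCV has them; the pictures are not rectified), "R" (3x3) and "t" (3): a world point X has camera coordinates R X + t. Camera axes: x right, y down, z forward; pixel columns grow to the right and rows downward; lengths in m; the calibration is good to about 2 mm. A picture is of the moment at which its call begins: read the wrist's pose just before it. calibration takes no time and is no camera call; for the wrist camera it gives the pose at the moment of the call.
- sign_off(): hands the job in; it is judged then, once.
Trained networks look in the newest picture that a camera, given by its name, has taken for a name from the list of things; names that differ only in an ending like _2 or _b are one class to them, and where a whole thing is asked for, a point or a joint stands for the part that bears it (a point fixed in the world has none). Each returns a list of dicts, best first, with "score" (0 to 1); they miss things now and then, are a little off and sometimes report something else, mostly with a low value. They report only what shows in the picture. A call takes as long as a camera call.
- outline_of(camera, target): "region" (420x560 bool, what is visible of it) and "centre" ([column, row] as shares, 0 to 1, of the picture: columns of its width, rows of its height, amid what is visible of it).
- mark_of(camera, target): "centre" ([column, row] as shares, 0 to 1, of the picture: columns of its width, rows of its height: a listed point, or the origin of a listed thing).
The state is a dict: "time": time; "joints": joint angles; "joint_velocities": joint speeds; "effort": joint torques, N m; "eef_pos": TCP position; "ee_rot": TCP orientation; "wrist_force": force on the tool from outside, world axes, zero at the start; "moment": the same for the moment, N m; "opening": finger opening in m; "grasp_force": force on a finger pad.
Only numpy, scipy, OpenCV 4.12 (cv2) and the standard library are available. Lean on these libraries where they do the work, as an engineer would, in place of code of your own. Each camera call takes 0.05 s, during which the arm holds its last target. There are 200 camera calls.

## Working session

There is one attempt and no reset: what is moved stays moved. The work goes in short steps, Python scripts to look and compute and a tool call to move; the robot and the scene stay as the last step left them, time stands still between calls to the robot, and variables do not carry over. Pictures are saved under pics/ and viewed, at most 10 in all, crops included, and the job is handed in when it is done.

Besides the shell and the picture viewer there is one more tool, called after "Call:" as a command line: name --argument value ..., lists and objects as JSON in quotes. play_rows: Moves the arm, as the interface text tells. Its arguments: {"type":"object","properties":{"increments":{"type":"array","items":{"type":"number"}},"grip":{"type":"number"},"squeeze":{"type":"number"}},"required":["increments"]}

```bash
mkdir -p pics
cat > h.py <<'E'
import numpy as np, cv2
from station import *
from scipy.spatial.transform import Rotation as Ro
def world(cam,pts,depth):
    c=calibration(cam);K=np.array(c["camera_matrix"]);d=np.array(c["dist"]);R=np.array(c["R"]);t=np.array(c["t"])
    pts=np.atleast_2d(np.asarray(pts,float))
    n=cv2.undistortPoints(pts[:,None],K,d)[:,0]
    z=np.array([depth[int(round(p[1])),int(round(p[0]))] for p in pts]) if np.ndim(depth)==2 else np.broadcast_to(depth,len(pts))
    return ((np.c_[n,np.ones(len(n))]*z[:,None])-t)@R
def ray(cam,p):
    c=calibration(cam);R=np.array(c["R"]);t=np.array(c["t"])
    o=-R.T@t; w=world(cam,p,np.ones(1))[0]; return o,(w-o)/np.linalg.norm(w-o)
def px(r): return [r["centre"][0]*560,r["centre"][1]*420]
E
python3 - <<'E'
from h import *
np.set_printoptions(precision=3,suppress=True)
s=state();print(s["time"],s["eef_pos"],s["ee_rot"],s["wrist_force"])
im={}
rays={}
for cam in ("side","top"):
    p,d=grab_frame(cam);im[cam]=p
    for n in ("case","lid_hinge","lid_front","lever_hinge","lever_bar"):
        r=mark_of(cam,n)
        if r:
            q=px(r[0]);rays[cam,n]=ray(cam,q);print(cam,n,round(r[0]["score"],2),np.round(q),world(cam,q,d)[0])
            cv2.circle(p,(int(q[0]),int(q[1])),3,(0,255,0),1)
    for n in ("yellow_tub","box_teal","roll_box","pen_cup"):
        r=outline_of(cam,n)
        if r:
            print(cam,n,round(r[0]["score"],2),np.round(px(r[0])),world(cam,px(r[0]),d)[0])
for n in ("lid_hinge","lid_front","lever_hinge","lever_bar","case"):
    if ("side",n) in rays and ("top",n) in rays:
        (o1,d1),(o2,d2)=rays["side",n],rays["top",n]
        ab=np.linalg.lstsq(np.c_[d1,-d2],o2-o1,rcond=None)[0]
        a=o1+ab[0]*d1;b=o2+ab[1]*d2;print("tri",n,(a+b)/2,np.linalg.norm(a-b))
cv2.imwrite("pics/a.png",cv2.resize(np.vstack([im["side"],im["top"]]),(448,600)) if 0 else np.hstack([cv2.resize(im[c],(400,300)) for c in im]))
cv2.imwrite("pics/s.png",im["side"]);cv2.imwrite("pics/t.png",im["top"])
E
```

```text
0.0 [0.137 0.583 0.23 ] [-179.896   -0.012  166.776] [-0.095 -1.159  0.12 ]
side case 0.78 [253. 245.] [ 0.421 -0.096  0.061]
side lid_hinge 0.97 [244. 219.] [0.424 0.049 0.066]
side lever_hinge 0.56 [268. 237.] [ 0.46  -0.114  0.089]
side yellow_tub 0.58 [229. 218.] [0.386 0.121 0.04 ]
side box_teal 0.76 [333. 265.] [ 0.575 -0.306  0.098]
side roll_box 0.87 [370. 292.] [ 0.644 -0.377  0.052]
side pen_cup 0.66 [390. 258.] [ 0.736 -0.296  0.081]
top case 0.7 [288. 243.] [ 0.438 -0.01   0.172]
top lid_hinge 0.69 [177. 181.] [0.625 0.3   0.113]
top lid_front 0.82 [289. 241.] [ 0.445 -0.013  0.174]
top lever_hinge 0.56 [321. 234.] [ 0.469 -0.103  0.092]
top lever_bar 0.68 [344. 225.] [ 0.485 -0.161  0.151]
top yellow_tub 0.88 [231. 253.] [0.423 0.154 0.053]
top box_teal 0.89 [376. 187.] [ 0.593 -0.258  0.118]
top roll_box 0.26 [292. 237.] [ 0.453 -0.022  0.185]
top pen_cup 0.73 [370. 137.] [ 0.746 -0.254  0.101]
tri lid_hinge [ 0.568  0.348 -0.08 ] 0.19673990131073177
tri lever_hinge [ 0.466 -0.103  0.083] 0.007428524392280255
tri case [ 0.444 -0.009  0.005] 0.013775526552012885
```

View pics/s.png

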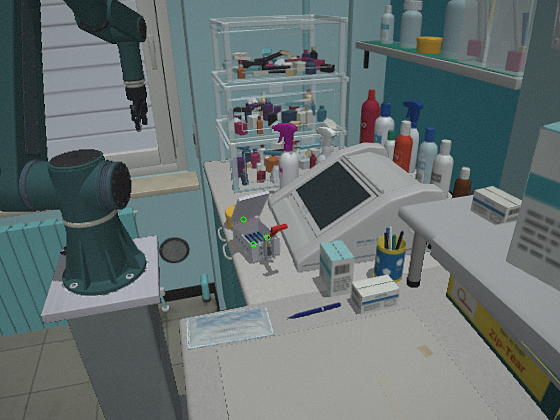

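View pics/t.png

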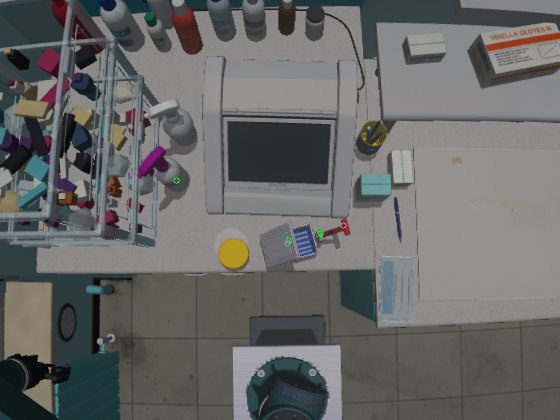

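The side view shows the case near pixel (255,235) with its lid up at about 55° and the red bar at (279,229). The top view shows the lid at about (285,242), the bar at (346,227), the tub at (233,253) and the teal carton at (376,187). I estimate the case centre at (0.445, -0.018) with yaw about 105°. Next I'll move over it with the fingers shut.

```bash
cat >> h.py <<'E'
def inc(x,y,z,yaw,frm=None):
    s=state();R=Ro.from_euler("xyz",s["ee_rot"],degrees=True);p=np.array(s["eef_pos"])
    T=Ro.from_euler("xyz",[180,0,yaw],degrees=True)
    print("inc",np.round(R.inv().apply(np.array([x,y,z])-p)/.15,3),np.round((R.inv()*T).as_rotvec(degrees=True)/45,3))
E
python3 -c "
from h import *
inc(.20,.46,.32,145);inc(.29,.28,.32,105);inc(.45,-.04,.32,105)"
```

```text
inc [-0.596 -0.709 -0.591] [-0.     0.     0.484]
inc [-1.455 -1.74  -0.591] [-0.     0.     1.373]
inc [-2.982 -3.573 -0.591] [-0.     0.     1.373]
```

Call:
play_rows --increments '[-0.3,-0.35,-0.6,0,0,0.4,-0.6,-0.7,-0.6,0,0,0.9,-0.8,-1,-0.6,0,0,0.9,-0.8,-1,-0.6,0,0,0.9,-0.8,-1,-0.6,0,0,0.9,-0.8,-1,-0.6,0,0,0.9,-0.8,-1,-0.6,0,0,0.9,-0.8,-1,-0.6,0,0,0.9]' --grip 0

```text
time: 1.67
eef_pos: [0.2201, 0.4106, 0.3218]
ee_rot: [179.9, -0.1, 126.3]
wrist_force: [0.9, -0.2, 0.5]
opening: 0.0001
grasp_force: 0.0
```

```bash
python3 -c "
from h import *
print(state()['ee_rot'])
inc(.29,.28,.32,105);inc(.33,.2,.32,105);inc(.44,-.02,.32,105)"
```

```text
[ 1.79926940e+02 -5.00402375e-02  1.26314342e+02]
inc [-0.978 -0.14   0.011] [ 0.001 -0.001  0.474]
inc [-1.566 -0.241  0.01 ] [ 0.001 -0.001  0.474]
inc [-3.182 -0.519  0.008] [ 0.001 -0.001  0.474]
```

Call:
play_rows --increments '[-0.3,-0.04,0,0,0,0.15,-0.6,-0.1,0,0,0,0.3,-0.98,-0.14,0,0,0,0.47,-0.98,-0.14,0,0,0,0.47,-0.98,-0.14,0,0,0,0.47]'

```text
time: 2.08
eef_pos: [0.2912, 0.2776, 0.3208]
ee_rot: [-180.0, 0.1, 105.1]
wrist_force: [-0.1, 0.6, 0.2]
opening: 0.0001
grasp_force: 0.0
```

Call:
play_rows --increments '[-0.3,0,0,0,0,0,-0.6,0,0,0,0,0,-1,0,0,0,0,0,-1,0,0,0,0,0,-1,0,0,0,0,0,-1,0,0,0,0,0]'

```text
time: 2.58
eef_pos: [0.3295, 0.1352, 0.321]
ee_rot: [-180.0, -0.1, 105.1]
wrist_force: [-0.0, 1.0, -0.1]
opening: -0.0003
grasp_force: 0.0
```

Run:
```python
from h import *
np.set_printoptions(precision=3,suppress=True)
s=state();print(s["time"],s["eef_pos"],s["ee_rot"],s["wrist_force"])
p,d=grab_frame("wrist")
for n in ("case","lid_hinge","lid_front","lever_hinge","lever_bar"):
    r=mark_of("wrist",n)
    if r:
        q=px(r[0]);print(n,round(r[0]["score"],2),np.round(q),world("wrist",q,d)[0])
        cv2.circle(p,(int(q[0]),int(q[1])),3,(0,255,0),1)
cv2.imwrite("pics/w1.png",p)
inc(.45,-.02,.26,105);inc(.45,-.04,.3,105)
```

```text
2.5833 [0.33  0.135 0.321] [-179.978   -0.052  105.112] [-0.015  1.031 -0.062]
case 0.8 [329. 290.] [0.415 0.033 0.109]
lid_hinge 0.56 [337. 260.] [0.422 0.057 0.076]
inc [-1.217  0.506  0.407] [-0.    -0.     0.006]
inc [-1.345  0.471  0.141] [-0.    -0.     0.006]
```

View pics/w1.png

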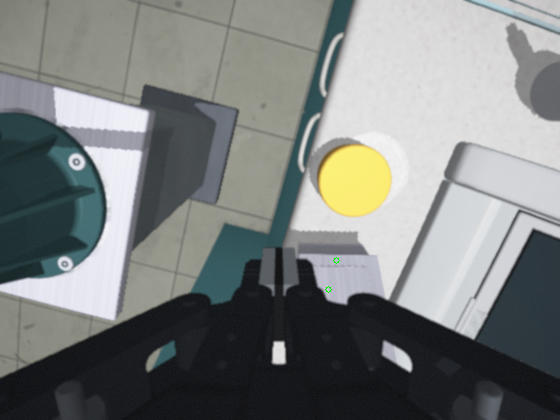

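The wrist view shows the tub at (355,180) and the lid's back edge almost level at row 255, so the yaw of about 105° holds. The hinge is at about (0.425, 0.055).

```bash
python3 -c "
from h import *
inc(.422,.064,.27,105);inc(.422,.064,.22,105)"
```

```text
inc [-0.627  0.474  0.341] [-0.    -0.     0.006]
inc [-0.627  0.474  0.674] [-0.    -0.     0.006]
```

Call:
play_rows --increments '[-0.3,0.24,0.2,0,0,0,-0.63,0.47,0.34,0,0,0,-0.63,0.47,0.5,0,0,0,-0.63,0.47,0.6,0,0,0,-0.63,0.47,0.67,0,0,0,-0.63,0.47,0.67,0,0,0]'

```text
time: 3.38
eef_pos: [0.4201, 0.0622, 0.218]
ee_rot: [-179.7, -0.1, 105.1]
wrist_force: [-0.1, 0.4, 1.2]
opening: -0.0
grasp_force: 0.0
```

Run:
```python
from h import *
np.set_printoptions(precision=3,suppress=True)
s=state();print(s["time"],s["eef_pos"],s["ee_rot"],s["wrist_force"])
p,d=grab_frame("side");cv2.imwrite("pics/s2.png",cv2.resize(p[150:310,180:400],None,fx=3,fy=3))
e=np.array([-.259,.966]);S=(np.array(s["eef_pos"][:2])-[.425,.054])@e*1000;Z=s["eef_pos"][2]*1000;print(S,Z)
for a in (70,60,50,40,30,20,10,5,0):
    c,n=np.cos(np.radians(a)),np.sin(np.radians(a))
    print(a,np.round([(-118*c+9*n+11-S)/150,(Z-(62+118*n+9*c))/150],3))
```

```text
3.3833 [0.42  0.062 0.218] [-179.66    -0.102  105.128] [-0.072  0.413  1.164]
9.215633575999737 217.99837334124933
70 [-0.201  0.28 ]
60 [-0.329  0.329]
50 [-0.448  0.399]
40 [-0.552  0.488]
30 [-0.639  0.595]
20 [-0.707  0.715]
10 [-0.752  0.844]
5 [-0.767  0.912]
0 [-0.775  0.98 ]
```

View pics/s2.png

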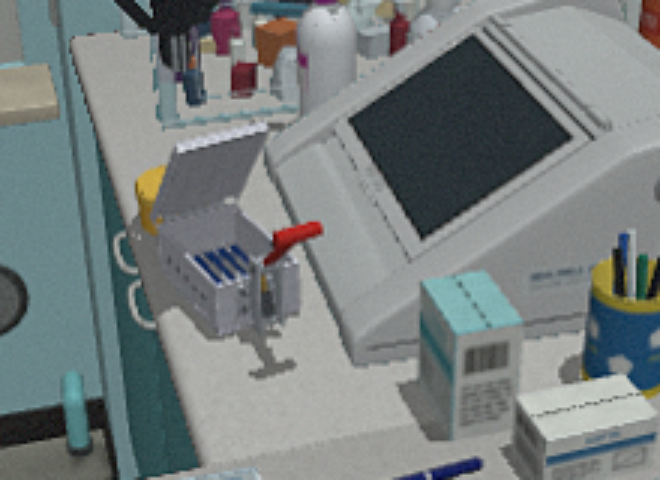

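The side crop shows the fingertips at about (190,80), just behind the open lid at (215,165). The red bar is at (298,235). Now I'll push the lid along its arc.

Call:
play_rows --increments '[-0.1,0,0.2,0,0,0,-0.2,0,0.28,0,0,0,-0.26,0,0.3,0,0,0,-0.33,0,0.33,0,0,0,-0.39,0,0.365,0,0,0,-0.45,0,0.4,0,0,0,-0.5,0,0.445,0,0,0,-0.55,0,0.49,0,0,0,-0.55,0,0.49,0,0,0]'

```text
time: 4.18
eef_pos: [0.4434, -0.0188, 0.1464]
ee_rot: [-180.0, 0.0, 105.1]
wrist_force: [0.1, 0.1, 0.8]
opening: 0.0
grasp_force: 0.0
```

Run:
```python
from h import *
np.set_printoptions(precision=3,suppress=True)
s=state();print(s["time"],s["eef_pos"],s["wrist_force"])
p,d=grab_frame("side");cv2.imwrite("pics/s3.png",cv2.resize(p[150:310,180:400],None,fx=3,fy=3))
```

```text
4.1833 [ 0.443 -0.019  0.146] [0.143 0.095 0.824]
```

View pics/s3.png

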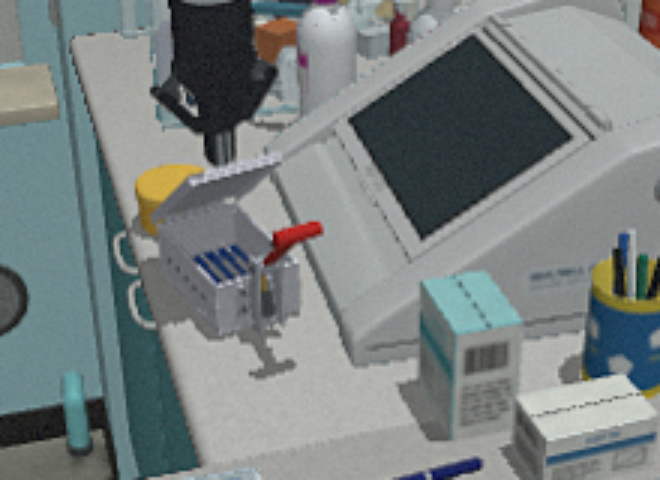

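The lid has come down to about 40° and the case hasn't moved. I'll carry on down.

Call:
play_rows --increments '[-0.045,0,0.055,0,0,0,-0.087,0,0.107,0,0,0,-0.12,0,0.165,0,0,0,-0.155,0,0.227,0,0,0,-0.18,0,0.29,0,0,0,-0.2,0,0.356,0,0,0,-0.21,0,0.4,0,0,0,-0.215,0,0.43,0,0,0,-0.22,0,0.46,0,0,0,-0.22,0,0.47,0,0,0]'

```text
time: 5.07
eef_pos: [0.4515, -0.0495, 0.0761]
ee_rot: [-180.0, -0.0, 105.1]
wrist_force: [-0.1, -0.7, 2.5]
opening: -0.0
grasp_force: 0.6
```

Call:
play_rows --increments '[0,0,0.01,0,0,0,0,0,0.02,0,0,0,0,0,0.025,0,0,0,0,0,0.025,0,0,0]'

```text
time: 5.4
eef_pos: [0.4518, -0.0493, 0.0731]
ee_rot: [180.0, -0.0, 105.1]
wrist_force: [-0.2, 0.2, 0.2]
opening: 0.0001
grasp_force: 0.0
```

Call:
play_rows --increments '[0,0,0.01,0,0,0,0,0,0.015,0,0,0,0,0,0.02,0,0,0,0,0,0.02,0,0,0]'

```text
time: 5.73
eef_pos: [0.4519, -0.0494, 0.0714]
ee_rot: [180.0, 0.0, 105.1]
wrist_force: [-3.1, 0.5, 20.3]
opening: 0.0001
grasp_force: 9.7
```

A 20 N reaction at z = 71.4 mm means the lid is shut. Now I'll lift off and measure the lever.

Call:
play_rows --increments '[0,0,-0.15,0,0,0,0,0,-0.4,0,0,0,0,0,-0.7,0,0,0,0,0,-1,0,0,0,0,0,-1,0,0,0,0,0,-1,0,0,0]'

```text
time: 6.23
eef_pos: [0.4543, -0.0499, 0.2232]
ee_rot: [179.6, 0.2, 105.1]
wrist_force: [0.6, -1.0, -0.7]
opening: 0.0002
grasp_force: 0.0
```

Run:
```python
from h import *
np.set_printoptions(precision=3,suppress=True)
s=state();print(s["time"],s["eef_pos"],s["wrist_force"])
rays={};ims=[]
for cam in ("side","top"):
    p,d=grab_frame(cam)
    for n in ("lid_front","lever_hinge","lever_bar"):
        r=mark_of(cam,n)
        if r:
            q=px(r[0]);rays[cam,n]=ray(cam,q);print(cam,n,round(r[0]["score"],2),np.round(q),world(cam,q,d)[0])
    hsv=cv2.cvtColor(p,cv2.COLOR_BGR2HSV);m=((hsv[...,0]<6)|(hsv[...,0]>174))&(hsv[...,1]>150)&(hsv[...,2]>80)
    y0,x0=(210,240) if cam=="side" else (205,300)
    ys,xs=np.nonzero(m[y0:y0+50,x0:x0+70]);W=world(cam,np.c_[xs+x0,ys+y0],d)
    print(cam,"red",W[W[:,2].argsort()][::max(1,len(W)//12)])
    if cam=="top": 
        g=np.array([[c,r] for r in range(150,228,6) for c in (325,345,360)]);W=world(cam,g,d);print("dev",W[(W[:,0]>.48)][:,:])
    ims.append(cv2.resize(p[150:310,180:400],(400,290)) if cam=="side" else cv2.resize(p[150:310,200:420],(400,290)))
cv2.imwrite("pics/s4.png",np.hstack(ims))
inc(.497,-.211,.22,105);inc(.497,-.211,.131,105)
```

```text
6.2333 [ 0.454 -0.05   0.223] [ 0.552 -0.958 -0.678]
side lid_front 0.96 [261. 235.] [ 0.453 -0.063  0.069]
side lever_hinge 0.69 [269. 239.] [ 0.462 -0.113  0.083]
side lever_bar 0.66 [279. 230.] [ 0.476 -0.177  0.145]
side red [[ 0.459 -0.122  0.097]
 [ 0.469 -0.176  0.142]
 [ 0.472 -0.175  0.144]
 [ 0.458 -0.167  0.145]
 [ 0.472 -0.174  0.146]
 [ 0.461 -0.177  0.146]
 [ 0.495 -0.169  0.148]
 [ 0.483 -0.172  0.149]
 [ 0.475 -0.171  0.15 ]
 [ 0.465 -0.169  0.15 ]
 [ 0.47  -0.171  0.151]
 [ 0.491 -0.163  0.151]
 [ 0.481 -0.171  0.151]
 [ 0.473 -0.17   0.152]]
top lid_front 0.91 [307. 238.] [ 0.412 -0.041  0.596]
top lever_hinge 0.75 [319. 236.] [ 0.413 -0.06   0.613]
top lever_bar 0.57 [399. 218.] [ 0.52  -0.348  0.007]
top red [[ 0.464 -0.174  0.15 ]
 [ 0.461 -0.168  0.151]
 [ 0.461 -0.171  0.152]
 [ 0.466 -0.171  0.152]
 [ 0.464 -0.171  0.153]
 [ 0.466 -0.174  0.153]
 [ 0.469 -0.171  0.154]]
dev [[ 0.694 -0.117  0.15 ]
 [ 0.695 -0.174  0.142]
 [ 0.73  -0.236  0.024]
 [ 0.68  -0.118  0.138]
 [ 0.679 -0.174  0.137]
 [ 0.717 -0.239  0.002]
 [ 0.666 -0.118  0.127]
 [ 0.666 -0.175  0.123]
 [ 0.698 -0.238 -0.001]
 [ 0.65  -0.118  0.12 ]
 [ 0.649 -0.174  0.121]
 [ 0.679 -0.238 -0.001]
 [ 0.636 -0.119  0.11 ]
 [ 0.635 -0.175  0.109]
 [ 0.659 -0.236  0.003]
 [ 0.621 -0.119  0.097]
 [ 0.619 -0.175  0.103]
 [ 0.619 -0.219  0.098]
 [ 0.605 -0.119  0.089]
 [ 0.605 -0.177  0.087]
 [ 0.603 -0.219  0.094]
 [ 0.485 -0.072  0.614]
 [ 0.589 -0.177  0.079]
 [ 0.586 -0.218  0.092]
 [ 0.576 -0.224  0.051]
 [ 0.566 -0.232  0.003]
 [ 0.548 -0.232 -0.001]
 [ 0.53  -0.231 -0.003]
 [ 0.511 -0.229  0.002]]
inc [-1.121  0.015 -0.01 ] [-0.003 -0.002  0.003]
inc [-1.122  0.017  0.583] [-0.003 -0.002  0.003]
```

View pics/s4.png

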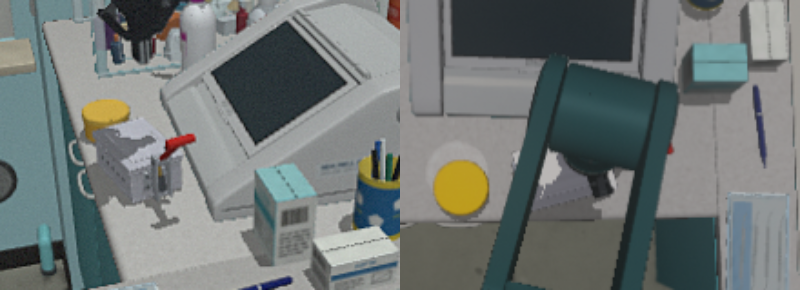

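The lid now lies flat, and the lever is still leaning out with the red bar at about (0.481, -0.164, 0.146). I'll move outside it and come down.

Call:
play_rows --increments '[-0.25,0,-0.02,0,0,0,-0.5,0,-0.02,0,0,0,-0.75,0,-0.02,0,0,0,-1,0,-0.02,0,0,0,-1,0,-0.02,0,0,0,-1,0,-0.02,0,0,0]'

```text
time: 7.13
eef_pos: [0.4912, -0.1961, 0.2221]
ee_rot: [-180.0, -0.0, 105.0]
wrist_force: [-0.7, 0.2, 0.2]
opening: 0.0005
grasp_force: 0.0
```

Call:
play_rows --increments '[-0.13,-0.01,0.1,0,0,0,-0.13,-0.01,0.3,0,0,0,-0.13,-0.01,0.5,0,0,0,-0.13,-0.01,0.6,0,0,0,-0.13,-0.01,0.6,0,0,0]'

```text
time: 7.55
eef_pos: [0.4911, -0.2105, 0.1292]
ee_rot: [-179.7, -0.4, 105.2]
wrist_force: [-0.8, -0.1, -0.6]
opening: 0.0001
grasp_force: 0.0
```

Run:
```python
from h import *
np.set_printoptions(precision=3,suppress=True)
s=state();print(s["time"],s["eef_pos"],s["ee_rot"],s["wrist_force"])
p,d=grab_frame("side")
w,_=grab_frame("wrist")
r=mark_of("wrist","lever_bar");print([(round(a["score"],2),px(a)) for a in r])
cv2.imwrite("pics/s5.png",np.hstack([cv2.resize(p[150:310,180:400],(400,290)),cv2.resize(w,(390,290))]))
# path of bar relative to TCP in tool x / z units, tip 15 mm below bar centre, finger face 11+8 mm behind
P=np.array([.464,-.104]);e=np.array([-.259,.966]);S=(np.array(s["eef_pos"][:2])-P)@e*1000;Z=s["eef_pos"][2]*1000
for t in (-45,-35,-25,-15,-5,5,15,25,35):
    a=np.radians(t);print(t,np.round([(90*np.sin(a)-19-S)/150,(Z-(82+90*np.cos(a)-15))/150],3))
```

```text
7.55 [ 0.491 -0.21   0.129] [-179.651   -0.376  105.163] [-0.791 -0.055 -0.574]
[(0.6, [274.512, 163.71599999999998])]
-45 [ 0.182 -0.01 ]
-35 [ 0.262 -0.077]
-25 [ 0.352 -0.129]
-15 [ 0.451 -0.165]
-5 [ 0.554 -0.183]
5 [ 0.658 -0.183]
15 [ 0.761 -0.165]
25 [ 0.86  -0.129]
35 [ 0.95  -0.077]
```

View pics/s5.png

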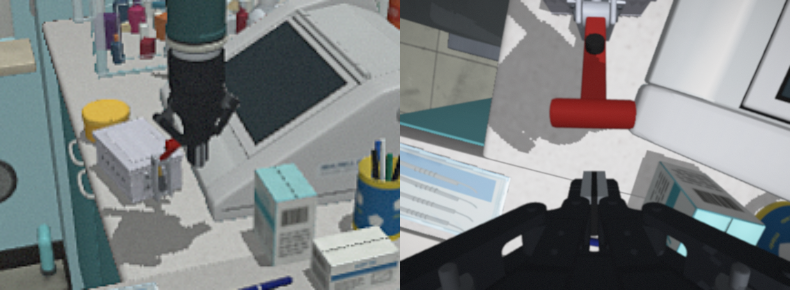

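In the wrist view the bar at (593,113) is centred in front of the fingertips at (593,175). I'll push the lever over now.

Call:
play_rows --increments '[0.1,0,0,0,0,0,0.18,0,-0.02,0,0,0,0.26,0,-0.075,0,0,0,0.35,0,-0.13,0,0,0,0.45,0,-0.165,0,0,0,0.5,0,-0.175,0,0,0,0.55,0,-0.183,0,0,0,0.55,0,-0.183,0,0,0]'

```text
time: 8.37
eef_pos: [0.4751, -0.1336, 0.1636]
ee_rot: [179.7, 0.3, 105.2]
wrist_force: [2.4, -4.8, 3.4]
opening: 0.0002
grasp_force: 2.2
```

Call:
play_rows --increments '[0.05,0,0,0,0,0,0.1,0,0,0,0,0,0.15,0,0.01,0,0,0,0.2,0,0.02,0,0,0,0.25,0,0.03,0,0,0,0.3,0,0.05,0,0,0,0.32,0,0.05,0,0,0,0.32,0,0.05,0,0,0]'

```text
time: 9.03
eef_pos: [0.4589, -0.0861, 0.1522]
ee_rot: [-179.9, -0.1, 105.2]
wrist_force: [-0.8, 0.7, 0.4]
opening: -0.0001
grasp_force: 0.0
```

Run:
```python
from h import *
s=state();print(s["time"],s["eef_pos"],s["wrist_force"])
p,d=grab_frame("side")
w,_=grab_frame("wrist")
cv2.imwrite("pics/s6.png",np.hstack([cv2.resize(p[150:310,180:400],(400,290)),cv2.resize(w,(390,290))]))
```

```text
9.0333 [ 0.45893629 -0.08605742  0.15220142] [-0.81151822  0.6533246   0.36574612]
```

View pics/s6.png

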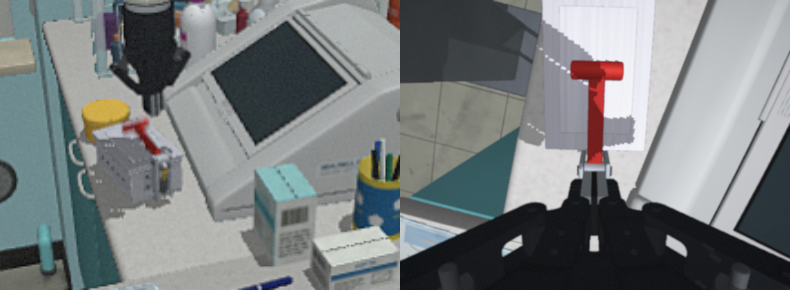

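The lever has snapped down flat on the lid, with the bar at (597,70) in the wrist view and no force on the tool. I'll lift clear, let it settle and hand in.

Call:
play_rows --increments '[-0.05,0,-0.2,0,0,0,-0.05,0,-0.5,0,0,0,-0.05,0,-0.8,0,0,0,-0.05,0,-0.8,0,0,0,-0.05,0,-0.8,0,0,0,-0.05,0,-0.8,0,0,0,-0.05,0,-0.8,0,0,0]'

```text
time: 9.72
eef_pos: [0.4613, -0.0945, 0.2714]
ee_rot: [-179.9, -0.1, 105.1]
wrist_force: [0.5, 0.7, -0.4]
opening: 0.0
grasp_force: 0.0
```

```bash
python3 -c "
from h import *
print(state()['eef_pos'],state()['wrist_force']);print(sign_off())"
```

```text
[ 0.46131846 -0.09447579  0.27142233] [ 0.46715125  0.66479122 -0.40117192]
the job is handed in; nothing more can be done
None
```

I pushed the lid shut first and then the catch lever over until it snapped down on the lid; the arm finished clear and the job was handed in at about 9.7 s, though `sign_off()` gave no verdict.

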